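# Stack the inspection tray

### The job

Pick up the loose tray of turned parts by its handle and stack it on the tray that is bolted to the aluminium plate, so that its four corner lugs drop into the sockets and it sits fully home and level, then let go. The lower tray is not exactly centred on its plate, so feel for the sockets with light contact: never bear on it with more than about 3 kg of force, do not drop it, keep the tray level so the parts stay in, and leave the other things on the bench alone.

Things in the scene. Friction and masses are not known exactly. Their poses are not given: they have to be found in the camera images.
- tray_grip (a point): Centre of the handle bar of the loose grey plastic tray (0.35 to 0.7 kg, parts fixed in it); z up. The bar is 20 mm wide in x, 100 mm long in y, 18 mm high, on a post under each end (y = +-45 mm), 35 mm free below it; within 65 mm of it in x the tray is empty. The point is 60 mm above the lug tips. Tray 206 mm (x) by 156 mm (y), wall tops 24 mm below this point. It starts on the bench, either side.
- tray_base (a point): Centre of the loose tray at the level of its lug tips, axes as tray_grip. At x = +-85, y = +-60 mm under the corners are four round lugs, 16 mm diameter, 12 mm long, the last 3 mm tapering to 14 mm diameter; the tray's underside is 12 mm above this point. It stands on the lugs at the start. It may be stacked either way round (half a turn).
- plate: Fixed aluminium plate 290 mm (x) by 220 mm (y), 8 mm thick; origin at the centre of its underside on the bench, z up. The lower grey tray is bolted to it through slotted holes, axes parallel to the plate's, its centre up to 9 mm off the plate's centre in both the plate's x and y (differs each time and is not reported: feel or see it). It does not move below 70 N.
- plate_mid (a point): Point above the plate's centre at the level of the lower tray's block tops, 60 mm above the bench. At x = +-85, y = +-60 mm from the lower tray's own centre stand blocks 50 mm square with flat tops, each with a square socket 18.5 mm wide, 14 mm deep in its middle. All else there is below 45 mm. Lugs on the block tops: handle centre 120 mm above the bench; fully home: 108 mm.
- ring_gauge: Bystander: loose steel ring, 48 mm outside diameter, 18 mm high, lying on the bench; origin at the centre of its underside.
- vee_block: Bystander: loose dark steel vee block 50 x 45 x 40 mm on the bench; origin at the centre of its underside.
- cleaner: Bystander: loose white plastic bottle, 52 mm diameter, 120 mm high, on the bench; origin at the centre of its underside.

How it is judged:
On the way, in this order (a step that is already met when the one before it is completed fails the run):
1. the tray is lifted clear of the bench (height (world z) of tray_grip above 0.095 m), for 0.2 s.
2. the tray's lugs are in the sockets: its underside is down on the lower tray (z of tray_grip in the frame of plate below 0.1105 m and horizontal distance between tray_grip and plate below 0.018 m and angle between tray_grip's own z axis and vertical below 0.03 rad), for 0.2 s.
At the end, for the whole second after the job is handed in: The tray stands released and still on the lower tray with all four lugs in the sockets: handle centre 105 to 110.5 mm above the bench, within 18 mm of the plate's centre in plan, turned no more than 0.06 rad from the plate (either way round), tilted less than 0.03 rad (all of step 2 and z of tray_grip in the frame of plate above 0.105 m and angle between the x axis of tray_grip and the x axis of plate, either way round below 0.06 rad and linear speed of tray below 0.02 m/s); the robot touches nothing.
It fails at once if the tray bears on the lower tray or plate with more than 30 N (pressed, rammed or dropped) (contact force between tray and plate above 30 N).
It fails at once if the tray is tipped by more than 0.35 rad (angle between tray_grip's own z axis and vertical above 0.35 rad).
It fails at once if a bystander is moved by more than 20 mm (distance of any of ring_gauge, vee_block, cleaner from where it was at the start of the episode above 0.02 m).
It also fails if it takes over 72 s, if anything falls off the work surface, if the arm or the gripper's body presses on something with over 40 N, if the wrist force passes 120 N, or if a joint passes its speed limit or range.

### The arm

A 6-joint arm with a two-finger parallel gripper is mounted at the origin on the work surface. World frame = base frame: x ahead of the robot, y to its left, z up, the work surface at z = 0. Lengths are in m, angles in rad, forces in N, time in s.
With the tool pointing down it reaches from about 0.375 to 0.9 m from the base axis. Payload 3.1 kg.
Tool frame: the origin (TCP) lies between the finger pads; the fingertips stand 8 mm ahead of it and the grasp point (between the pads) lies 11 mm behind it; z points along the fingers, y is the line along which they close (so a half turn about z gives the same grasp; the last joint's range is limited). The gripper opens to 87 mm and grips with 3 to 60 N. Pads are 19 mm wide; open, the fingers measure 117 mm over their backs; the gripper's body (75 mm by 190 mm) begins 51 mm behind the grasp point.
Start: joints at [-1.361, 0.527, 1.433, -0, 1.181, -0.178], TCP at [0.237, -0.578, 0.231] pointing down, gripper open.
Joint ranges: [-3.08, 3.08], [-0.75, 2.2], [0.22, 2.44], [-1.43, 4.57], [0, 2.65], [-2.85, 2.85]. Speed limits (rad/s): [2.79, 2.79, 3.14, 3.14, 3.14, 3.14].

### API

Orientations are given as a unit quaternion [x, y, z, w].
In Python, from rig import robot, vision, job gives the robot as it stands.
- The arm moves only by the shell command python3 -m handwheel 'ROWS' [OPENING] [FORCE]. ROWS is JSON, a list of rows, each a list of 4 numbers: the shift along the tool's x, y, z as a fraction of full scale, then the turn about the tool's z as a fraction of full scale. A call has 1 to 20 rows; each row is the pose to reach, as a shift and turn from the pose commanded when the call began, along the tool's axes at that moment, turning the shorter way round; what a row does not reach only later rows make up. Full scale, the value 1, is 300 mm for a shift and 2 pi rad for a turn. A row lasts 1/12 s, in which the tool goes at most 41.7 mm and 7.16 degrees, less where a joint would pass 70% of its speed; a pose out of reach is approached as far as the arm can. A call with a number of a shift or a turn outside -1 to 1 is refused whole. A call with a gripper value outside its range is refused whole. OPENING is the opening in per cent of the stroke, from 0 (shut) to 100 (fully open), set as the call begins (- or left out, the last holds). The fingers move at their own pace and stop on an object; FORCE is the grip in N (left out, the last holds). Time passes only in rows, so rows that repeat a pose let the fingers close. It gives the time, the measured TCP pose, the force, the opening and the grip force at its end, in the units of the state.
- robot.get_obs(): the state, without advancing time (a new reading comes with each control period).
- vision.camera(name): name is "side" or "top" or "wrist"; returns a dict with "frame" (384x512x3 uint8, red, green, blue), "K" (3x3 intrinsics, pixels), "cam_to_world" (4x4, takes a point from camera to world coordinates); the wrist camera has in their place "hand_eye" (4x4, takes a point from camera to tool coordinates, whose origin is the TCP and whose axes are the flange's). Camera axes: x right, y down, z forward; pixel columns grow to the right and rows downward; lengths in m; the calibration is good to about 2 mm. The wrist camera is an equidistant fisheye: a pixel r from the principal point sees the ray r / f radians off the axis. A picture is of the moment at which its call begins: read the wrist's pose just before it. There is no depth.
- job.hand_in(): hands the job in; it is judged then, once.
Trained networks look in the newest picture that a camera, given by its name, has taken for a name from the list of things; names that differ only in an ending like _2 or _b are one class to them, and where a whole thing is asked for, a point or a joint stands for the part that bears it (a point fixed in the world has none). Each returns a list of dicts, best first, with "conf" (0 to 1); they miss things now and then, are a little off and sometimes report something else, mostly with a low value. They report only what shows in the picture. A call takes as long as a camera call.
- vision.look_for(camera, label): "point" ([row, column] in pixels, amid what is visible of it).
- vision.outline_of(camera, label): "mask" (384x512 bool, what is visible of it) and "point" ([row, column] in pixels, amid what is visible of it).
The state is a dict: "time": time; "q": joint angles; "joint_velocities": joint speeds; "joint_torque": joint torques, N m; "position": TCP position; "tool_rot": TCP orientation; "ft_force": force on the tool from outside, world axes, zero at the start; "moment": the same for the moment, N m; "grip_width": finger opening in m; "grip_force": force on a finger pad.
Only numpy, scipy, OpenCV 4.12 (cv2) and the standard library are available. Lean on these libraries where they do the work, as an engineer would, in place of code of your own. Each camera call takes 0.05 s, during which the arm holds its last target. There are 200 camera calls.

## Working session

There is one attempt and no reset: what is moved stays moved. The work goes in short steps, Python scripts to look and compute and a shell command to move; the robot and the scene stay as the last step left them, time stands still between calls to the robot, and variables do not carry over. Pictures are saved under pics/ and viewed, at most 10 in all, crops included, and the job is handed in when it is done.

```bash
ls; mkdir -p pics; cat > h.py <<'E'
import numpy as np, cv2
from rig import robot, vision, job
def ray(c,uv):
    K=c["K"];T=np.array(c["cam_to_world"])
    d=np.array([(uv[0]-K[0][2])/K[0][0],(uv[1]-K[1][2])/K[1][1],1.])
    return T[:3,3],T[:3,:3]@d
def at(c,rc,z):
    o,d=ray(c,(rc[1],rc[0])); return o+d*(z-o[2])/d[2]
E
python3 - <<'E'
from h import *
o=robot.get_obs(); print(o["time"],o["position"],o["tool_rot"],o["ft_force"])
H={"tray_grip":.06,"tray_base":0,"plate":.008,"plate_mid":.06,"ring_gauge":.01,"vee_block":.02,"cleaner":.06}
ims=[]
for n in("top","side"):
    c=vision.camera(n); cv2.imwrite(f"pics/{n}.png",c["frame"][:,:,::-1])
    print(n,np.round(c["cam_to_world"],3).tolist(),np.round(c["K"],1).tolist())
    for l,z in H.items():
        for r in vision.look_for(n,l)[:2]: print(l,round(r["conf"],2),np.round(r["point"]),np.round(at(c,r["point"],z),3))
E
```

```text
pics
0.0 [ 0.23679488 -0.57766168  0.2295692 ] [ 9.81164712e-01  1.93170081e-01 -1.73375910e-05 -1.06225081e-03] [-0.51006472  0.64834763 -0.03031918]
top [[-0.004, -0.996, 0.089, 0.543], [-1.0, 0.005, 0.008, 0.001], [-0.009, -0.089, -0.996, 0.828], [0.0, 0.0, 0.0, 1.0]] [[399.9, 0.0, 254.6], [0.0, 399.9, 194.1], [0.0, 0.0, 1.0]]
tray_grip 0.89 [218. 385.] [ 0.566 -0.241  0.06 ]
tray_grip 0.63 [243. 260.] [ 0.519 -0.003  0.06 ]
tray_base 0.6 [220. 381.] [ 0.563 -0.252  0.   ]
plate 0.74 [237. 157.] [0.53  0.208 0.008]
plate_mid 0.83 [235. 163.] [0.534 0.184 0.06 ]
ring_gauge 0.64 [237. 262.] [ 0.53  -0.006  0.01 ]
vee_block 0.65 [120. 289.] [ 0.769 -0.064  0.02 ]
cleaner 0.78 [117. 223.] [0.764 0.069 0.06 ]
cleaner 0.71 [220. 386.] [ 0.561 -0.244  0.06 ]
side [[-0.743, -0.477, 0.469, 0.262], [-0.669, 0.512, -0.539, 0.416], [0.017, -0.715, -0.699, 0.618], [0.0, 0.0, 0.0, 1.0]] [[372.3, 0.0, 251.8], [0.0, 372.3, 192.2], [0.0, 0.0, 1.0]]
tray_grip 0.79 [168. 341.] [ 0.539 -0.214  0.06 ]
tray_base 0.6 [170. 337.] [ 0.572 -0.268  0.   ]
plate 0.58 [309. 209.] [0.53  0.218 0.008]
plate_mid 0.6 [311. 207.] [0.506 0.239 0.06 ]
ring_gauge 0.55 [240. 286.] [0.523 0.004 0.01 ]
vee_block 0.89 [167. 225.] [ 0.773 -0.066  0.02 ]
cleaner 0.96 [188. 179.] [0.762 0.082 0.06 ]
```

View pics/top.png

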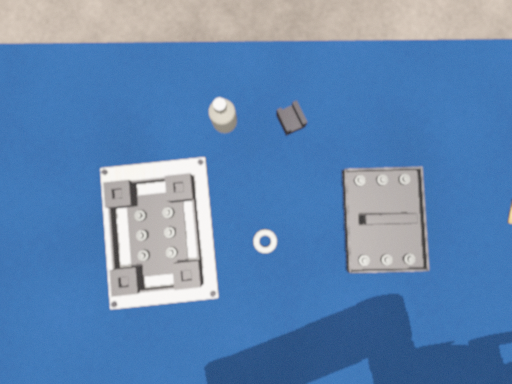

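Top view: lower tray and plate on the left (sockets near (117,194), (179,187), (124,281), (187,275) as column,row), loose tray on the right with its bar from (362,218) to (417,218), ring between at (265,241), bottle and vee block farther out. Enlarging to measure more accurately.

```bash
python3 - <<'E'
from h import *
c=vision.camera("top"); f=c["frame"][:,:,::-1]
for l in("plate","tray_grip"):
    for r in vision.outline_of("top",l)[:2]:
        m=r["mask"].astype(np.uint8); print(l,round(r["conf"],2),m.sum(),cv2.minAreaRect(np.argwhere(m)[:,::-1].astype(np.float32)))
a=cv2.resize(f[150:315,95:225],None,fx=3,fy=3,interpolation=cv2.INTER_CUBIC)
b=cv2.resize(f[150:315,325:455],None,fx=3,fy=3,interpolation=cv2.INTER_CUBIC)
p=np.hstack([a,b]); p=np.clip(p*1.5,0,255).astype(np.uint8)
cv2.imwrite("pics/crop.png",p)
E
```

```text
plate 0.87 15137 ((157.37322998046875, 233.30255126953125), (142.36447143554688, 108.69046020507812), 84.5962142944336)
tray_grip 0.64 8507 ((385.4656982421875, 220.1258544921875), (105.74195098876953, 84.99844360351562), 88.56790161132812)
```

View pics/crop.png

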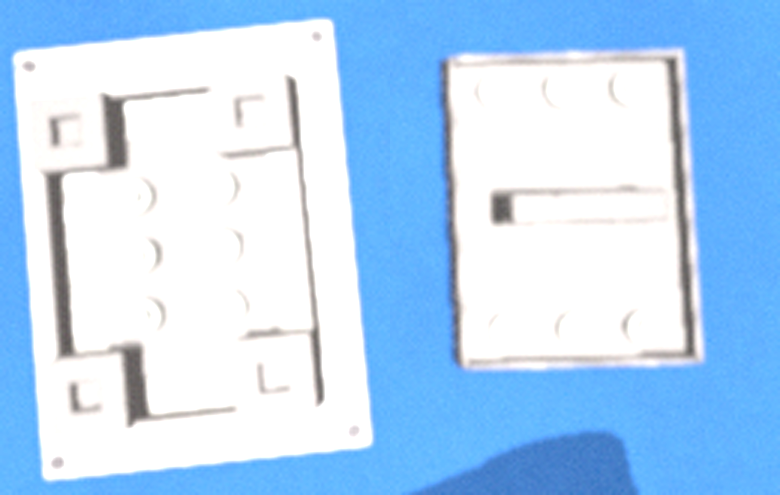

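The crop shows sockets centred near crop px (66,131), (248,112), (85,397), (272,377); the plate corners near (15,53), (332,20), (371,443), (44,480); bar top from about (512,207) to (668,205). Tray rim corners (447,60), (684,50), (703,358), (462,366).

```bash
python3 - <<'E'
from h import *
c=vision.camera("top")
def P(x,y,z,second=False):
    x0=95
    if second: x-=390; x0=325
    return at(c,((y+.5)/3-.5+150,(x+.5)/3-.5+x0),z)[:2]
def show(n,pts,z,s=False):
    p=np.array([P(*q,z,s) for q in pts]); print(n,np.round(p,4).tolist(),"mean",np.round(p.mean(0),4))
    if len(p)==4:
        e=[p[(i+1)%4]-p[i] for i in range(4)]; print(" sides",np.round([np.hypot(*v) for v in e],3)," ang",np.round([np.degrees(np.arctan2(v[1],v[0])) for v in e],1))
show("sock",[(66,131),(248,112),(272,377),(85,397)],.06)
show("plate",[(15,53),(332,20),(371,443),(44,480)],.008)
show("rim",[(447,60),(684,50),(703,358),(462,366)],.036,True)
show("bar",[(512,190),(668,189),(668,221),(512,223)],.069,True)
E
```

```text
sock [[0.6153, 0.2747], [0.627, 0.1572], [0.4584, 0.1398], [0.4463, 0.2581]] mean [0.5367 0.2074]
 sides [0.118 0.17  0.119 0.17 ]  ang [ -84.3 -174.1   95.8    5.6]
plate [[0.6746, 0.3301], [0.6965, 0.1103], [0.4087, 0.0821], [0.3849, 0.3017]] mean [0.5412 0.206 ]
 sides [0.221 0.289 0.221 0.291]  ang [ -84.3 -174.4   96.2    5.6]
rim [[0.6627, -0.1701], [0.6686, -0.3275], [0.4664, -0.3314], [0.4618, -0.175]] mean [ 0.5649 -0.251 ]
 sides [0.158 0.202 0.156 0.201]  ang [ -87.9 -178.9   91.7    1.4]
bar [[0.5747, -0.2019], [0.5749, -0.3001], [0.5548, -0.2993], [0.5539, -0.2013]] mean [ 0.5646 -0.2507]
 sides [0.098 0.02  0.098 0.021]  ang [-89.9 177.7  90.5  -1.7]
```

```bash
cat >> h.py <<'E'
from scipy.spatial.transform import Rotation as R
def go(x,y,z,ang=None):
    "prints the shift fractions (tool axes) and turn to reach TCP x,y,z with tool x axis at world angle ang (deg)"
    o=robot.get_obs(); r=R.from_quat(o["tool_rot"]); M=r.as_matrix()
    s=M.T@(np.array([x,y,z])-o["position"])/.3
    a=np.degrees(np.arctan2(M[1,0],M[0,0])); t=0 if ang is None else -((ang-a+180)%360-180)/360
    print("t",round(o["time"],2),"pos",np.round(o["position"],4),"ang",round(a,2),"tilt",np.round(np.degrees(np.arccos(-M[2,2])),2),"F",np.round(o["ft_force"],1),"M",np.round(o["moment"],2),"w",round(o["grip_width"],4),"| go",np.round(s,4),round(t,4))
E
python3 -m handwheel '[[0.71,-0.3,0,-0.1922],[0.71,-0.3,0,-0.1922],[0.71,-0.3,0,-0.1922],[0.71,-0.3,0,-0.1922],[0.71,-0.3,0,-0.1922],[0.71,-0.3,0,-0.1922],[0.71,-0.3,0,-0.1922],[0.71,-0.3,0,-0.1922],[0.71,-0.3,0,-0.1922],[0.71,-0.3,0,-0.1922],[0.71,-0.3,0,-0.1922],[0.71,-0.3,0,-0.1922]]' 100
python3 -c "from h import *; go(.5648,-.251,.2,91.5)"
```

```text
time: 2.0
position: [0.4, -0.4143, 0.2306]
tool_rot: [0.699, 0.715, 0.0, 0.0]
ft_force: [-0.5, 0.3, 1.0]
grip_width: 0.0867
grip_force: 0.0
t 2.0 pos [ 0.4    -0.4143  0.2306] ang 91.35 tilt 0.0 F [-0.5  0.3  1. ] M [-0.04 -0.05 -0.03] w 0.0867 | go [0.5312 0.562  0.1019] -0.0004
```

```bash
python3 -m handwheel '[[0.1,0.1,0.02,0],[0.2,0.21,0.04,0],[0.3,0.32,0.06,0],[0.42,0.44,0.08,0],[0.53,0.56,0.1,0],[0.53,0.56,0.1,0],[0.53,0.56,0.1,0],[0.53,0.56,0.1,0],[0.53,0.56,0.1,0]]'
python3 - <<'E'
from h import *
go(.5648,-.251,.049,91.5)
c=vision.camera("wrist"); cv2.imwrite("pics/w1.png",c["frame"][:,:,::-1]); print(np.round(c["K"],1).tolist(),np.round(c["hand_eye"],3).tolist())
for l in("tray_grip","tray_base"):
    for r in vision.look_for("wrist",l)[:2]: print(l,r)
E
```

```text
time: 2.75
position: [0.5634, -0.2514, 0.2005]
tool_rot: [0.698, 0.716, -0.0, -0.0]
ft_force: [-0.4, 0.2, 0.6]
grip_width: 0.0871
grip_force: 0.0
t 2.75 pos [ 0.5634 -0.2514  0.2005] ang 91.42 tilt 0.04 F [-0.4  0.2  0.6] M [-0.01 -0.08  0.01] w 0.0871 | go [0.0016 0.0051 0.5049] -0.0002
[[297.3, 0.0, 252.8], [0.0, 297.3, 191.8], [0.0, 0.0, 1.0]] [[-0.0, -0.964, -0.266, 0.073], [1.0, -0.0, 0.001, -0.0], [-0.001, -0.266, 0.964, -0.155], [0.0, 0.0, 0.0, 1.0]]
tray_grip {'point': [171.2, 247.9], 'conf': 0.83}
tray_base {'point': [172.5, 251.5], 'conf': 0.8}
```

View pics/w1.png

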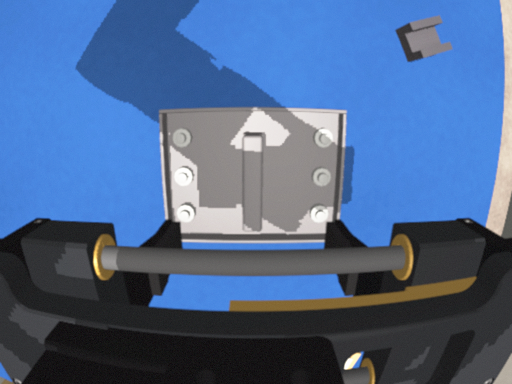

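Wrist view: bar from about (254,150) to (253,231), upright in the picture, centred between the fingers. Checking it against the calibration.

```bash
cat >> h.py <<'E'
def wat(o,c,uv,z):
    K=c["K"]; T=np.eye(4); T[:3,:3]=R.from_quat(o["tool_rot"]).as_matrix(); T[:3,3]=o["position"]
    T=T@np.array(c["hand_eye"]); v=np.array([uv[0]-K[0][2],uv[1]-K[1][2]]); r=np.hypot(*v)+1e-9; th=r/K[0][0]
    d=T[:3,:3]@np.array([*(v/r*np.sin(th)),np.cos(th)]); return T[:3,3]+d*(z-T[2,3])/d[2]
E
python3 - <<'E'
from h import *
o=robot.get_obs(); c=vision.camera("wrist")
for p,z in [((254,150),.069),((253,231),.069),((161,111),.036),((346,111),.036),((342,239),.036),((166,239),.036)]: print(p,np.round(wat(o,c,p,z),4))
E
```

```text
(254, 150) [ 0.5633 -0.2171  0.069 ]
(253, 231) [ 0.5643 -0.3015  0.069 ]
(161, 111) [ 0.4608 -0.1788  0.036 ]
(346, 111) [ 0.6634 -0.174   0.036 ]
(342, 239) [ 0.6731 -0.3253  0.036 ]
(166, 239) [ 0.4595 -0.33    0.036 ]
```

```bash
python3 -m handwheel '[[0,0,0.08,0],[0,0.002,0.18,0],[0,0.002,0.28,0],[0.001,0.002,0.38,0],[0.001,0.002,0.45,0],[0.001,0.002,0.49,0],[0.001,0.002,0.505,0],[0.001,0.002,0.505,0],[0.001,0.002,0.505,0]]' 100
python3 -m handwheel '[[0,0,0,0],[0,0,0,0],[0,0,0,0],[0,0,0,0],[0,0,0,0],[0,0,0,0],[0,0,0,0],[0,0,0,0],[0,0,0,0],[0,0,0,0]]' 0 50
python3 -c "from h import *; go(.5648,-.251,.109)"
```

```text
time: 3.7
position: [0.565, -0.2516, 0.0501]
tool_rot: [0.698, 0.716, 0.0, 0.001]
ft_force: [0.6, -0.9, -0.6]
grip_width: 0.0876
grip_force: 0.0
time: 4.53
position: [0.5644, -0.2507, 0.049]
tool_rot: [0.698, 0.716, -0.0, -0.0]
ft_force: [0.1, -0.1, -0.6]
grip_width: 0.0284
grip_force: 0.0
t 4.53 pos [ 0.5644 -0.2507  0.049 ] ang 91.47 tilt 0.01 F [ 0.1 -0.1 -0.6] M [-0.03 -0.09 -0.04] w 0.0284 | go [-0.001   0.0014 -0.2001] 0
```

Still closing; wait, then lift.

```bash
python3 -m handwheel '[[0,0,0,0],[0,0,0,0],[0,0,0,0],[0,0,0,0],[0,0,0,0],[0,0,0,0]]' 0 50
python3 -m handwheel '[[0,0,-0.02,0],[0,0,-0.05,0],[0,0,-0.1,0],[0,0,-0.16,0],[0,0,-0.23,0],[0,0,-0.3,0],[0,0,-0.36,0],[0,0,-0.41,0],[0,0,-0.43,0],[0,0,-0.43,0],[0,0,-0.43,0],[0,0,-0.43,0]]'
python3 -c "from h import *; go(.5648,-.021,.178,91.5)"
```

```text
time: 5.03
position: [0.5637, -0.2506, 0.0489]
tool_rot: [0.698, 0.716, -0.0, -0.001]
ft_force: [-4.3, -0.4, 1.9]
grip_width: 0.019
grip_force: 50.0
time: 6.03
position: [0.5637, -0.2501, 0.1768]
tool_rot: [0.698, 0.716, -0.0, -0.001]
ft_force: [-0.2, -0.6, -5.4]
grip_width: 0.0196
grip_force: 50.0
t 6.03 pos [ 0.5637 -0.2501  0.1768] ang 91.47 tilt 0.14 F [-0.2 -0.6 -5.4] M [-0.01 -0.08 -0.02] w 0.0196 | go [ 0.7634  0.0233 -0.0027] -0.0001
```

```bash
python3 -m handwheel '[[0.03,0,0,0],[0.09,0,0,0],[0.17,0.01,0,0],[0.26,0.01,0,0],[0.35,0.01,0,0],[0.44,0.01,0,0],[0.53,0.02,0,0],[0.61,0.02,0,0],[0.68,0.02,0,0],[0.73,0.02,0,0],[0.76,0.02,0,0],[0.76,0.02,0,0]]'
python3 -c "from h import *; go(.5367,.2074,.178,95.7)"
```

```text
time: 7.03
position: [0.5632, -0.0194, 0.1776]
tool_rot: [0.697, 0.717, -0.0, -0.001]
ft_force: [-0.1, 0.4, -3.4]
grip_width: 0.0196
grip_force: 50.0
t 7.03 pos [ 0.5632 -0.0194  0.1776] ang 91.65 tilt 0.16 F [-0.1  0.4 -3.4] M [-0.04 -0.04 -0.01] w 0.0196 | go [ 7.582e-01 -6.660e-02 -1.000e-04] -0.0113
```

```bash
python3 -m handwheel '[[0.03,0,0,0],[0.09,-0.01,0,-0.001],[0.17,-0.02,0,-0.002],[0.26,-0.03,0,-0.004],[0.35,-0.04,0,-0.005],[0.44,-0.05,0,-0.006],[0.53,-0.06,0,-0.008],[0.61,-0.065,0,-0.0095],[0.68,-0.066,0,-0.011],[0.73,-0.066,0,-0.0113],[0.758,-0.066,0,-0.0113],[0.758,-0.066,0,-0.0113],[0.758,-0.066,0,-0.0113],[0.758,-0.066,0,-0.0113]]'
python3 - <<'E'
from h import *
go(.5367,.2074,.178,95.7)
o=robot.get_obs(); c=vision.camera("wrist"); d=vision.camera("top")
p=cv2.resize(d["frame"][150:330,80:240],None,fx=3,fy=3,interpolation=cv2.INTER_CUBIC)
q=cv2.resize(c["frame"],(480,360)); q=np.vstack([q,np.zeros((180,480,3),np.uint8)])
cv2.imwrite("pics/w2.png",c["frame"][:,:,::-1]); cv2.imwrite("pics/top2.png",d["frame"][:,:,::-1])
cv2.imwrite("pics/both.png",cv2.resize(np.hstack([p[:,:320],q]),None,fx=1,fy=1)[:,:,::-1])
E
```

```text
time: 8.2
position: [0.539, 0.203, 0.1779]
tool_rot: [0.673, 0.74, -0.0, 0.0]
ft_force: [-0.0, -0.5, -5.0]
grip_width: 0.0193
grip_force: 50.0
t 8.2 pos [0.539  0.203  0.1779] ang 95.48 tilt 0.05 F [-0.  -0.5 -5. ] M [-0.04 -0.11 -0.03] w 0.0193 | go [ 0.0153 -0.0064 -0.0003] -0.0006
```

View pics/w2.png

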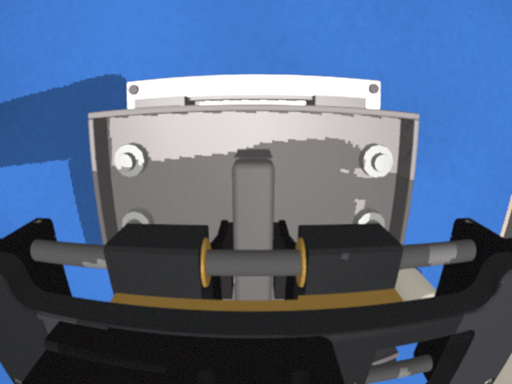

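```bash
python3 - <<'E'
from h import *
o=robot.get_obs(); c=vision.camera("wrist")
M=R.from_quat(o["tool_rot"]).as_matrix()
def T(uv,z): return np.round((M.T@(wat(o,c,uv,z)-o["position"]))[:2]*1000,1)
for n,uv,z in [("rimL",(89,114),.165),("rimR",(418,114),.165),("barend",(253,160),.198),("blkL",(187,100),.06),("blkR",(313,100),.06),("scrL",(134,90),.008),("scrR",(374,88),.008),("plL",(127,83),.008),("plR",(380,82),.008)]: print(n,T(uv,z))
print("est lower centre in tool",np.round((M.T@(np.array([.5367,.2074,o["position"][2]])-o["position"]))*1000,1))
E
```

```text
rimL [  76.2 -101.4]
rimR [ 76.2 102.3]
barend [50.5 -0. ]
blkL [ 84.6 -60.4]
blkR [84.3 55.1]
scrL [ 102.4 -134.4]
scrR [104.9 137.5]
plL [ 111.4 -143.2]
plR [112.7 145.1]
est lower centre in tool [ 4.6 -2.  -0. ]
```

```bash
python3 - <<'E'
import cv2,numpy as np
f=cv2.imread("pics/w2.png")[75:125,110:400]
a=np.vstack([cv2.resize(f[:,:145],(790,272),interpolation=cv2.INTER_CUBIC),cv2.resize(f[:,145:],(790,272),interpolation=cv2.INTER_CUBIC)])
cv2.imwrite("pics/w2c.png",a)
E
```

```text
(no output)
```

View pics/w2c.png

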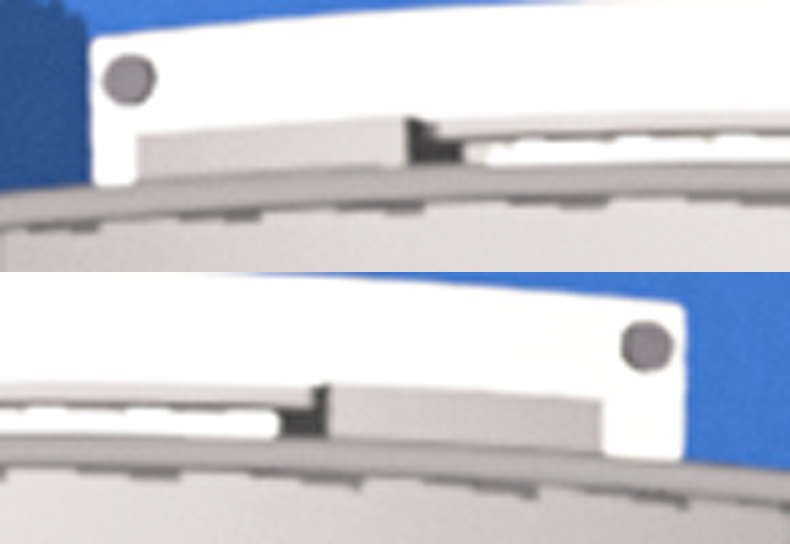

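```bash
python3 - <<'E'
from h import *
o=robot.get_obs(); c=vision.camera("wrist")
M=R.from_quat(o["tool_rot"]).as_matrix()
def T(uv,z): return np.round((M.T@(wat(o,c,uv,z)-o["position"]))[:2]*1000,1)
for n,uv,z in [("blLo",(135.1,100.1),.06),("blLi",(184.7,96.7),.06),("blRi",(315.6,96.1),.06),("blRo",(365.5,98.9),.06),("plL",(126.9,82),.008),("plR",(380.7,81.1),.008),("rim",(183,105),.165),("rim",(328,105),.165),("rimLout",(89,114),.165)]: print(n,T(uv,z))
E
```

```text
blLo [  87.7 -112. ]
blLi [ 87.8 -62.5]
blRi [88.1 57.5]
blRo [ 88.4 106.7]
plL [ 112.6 -143.3]
plR [113.9 146. ]
rim [ 77.2 -39.6]
rim [77.3 42.6]
rimLout [  76.2 -101.4]
```

Wrist crop: block corners at about (135,100), (185,97), (316,96), (366,99); they put the lower tray's centre 4 mm in tool x and -2.5 mm in tool y from the held tray, which agrees with the top view. Shift and come down to 5 mm above.

```bash
python3 -m handwheel '[[0.007,-0.004,0.01,-0.0006],[0.013,-0.008,0.03,-0.0006],[0.013,-0.008,0.06,-0.0006],[0.013,-0.008,0.1,-0.0006],[0.013,-0.008,0.14,-0.0006],[0.013,-0.008,0.175,-0.0006],[0.013,-0.008,0.2,-0.0006],[0.013,-0.008,0.21,-0.0006],[0.013,-0.008,0.213,-0.0006],[0.013,-0.008,0.213,-0.0006],[0.013,-0.008,0.213,-0.0006],[0.013,-0.008,0.213,-0.0006]]'
python3 -c "from h import *; go(.5367,.2074,.109,95.7)"
```

```text
time: 9.4
position: [0.5367, 0.2079, 0.1148]
tool_rot: [0.671, 0.742, 0.001, 0.0]
ft_force: [-0.1, -0.1, -4.9]
grip_width: 0.019
grip_force: 50.0
t 9.4 pos [0.5367 0.2079 0.1148] ang 95.75 tilt 0.09 F [-0.1 -0.1 -4.9] M [-0.05 -0.11  0.02] w 0.019 | go [-0.0018 -0.0003  0.0194] 0.0001
```

```bash
python3 -m handwheel '[[0,0,0.005,0],[0,0,0.01,0],[0,0,0.014,0],[0,0,0.017,0],[0,0,0.019,0],[0,0,0.021,0],[0,0,0.022,0],[0,0,0.022,0],[0,0,0.022,0]]'
python3 -c "from h import *; go(.5367,.2074,.0965,95.7)"
```

```text
time: 10.15
position: [0.5362, 0.2079, 0.1075]
tool_rot: [0.671, 0.742, 0.0, -0.0]
ft_force: [0.3, 0.1, -4.6]
grip_width: 0.0194
grip_force: 50.0
t 10.15 pos [0.5362 0.2079 0.1075] ang 95.75 tilt 0.0 F [ 0.3  0.1 -4.6] M [-0.01 -0.09  0.  ] w 0.0194 | go [-0.0017  0.0016  0.0368] 0.0001
```

No contact at 1.5 mm below the block tops: the lugs seem to be entering. Go on in small steps.

```bash
python3 -m handwheel '[[0,0,0.003,0],[0,0,0.006,0],[0,0,0.009,0],[0,0,0.009,0],[0,0,0.009,0]]'
python3 -c "from h import *; go(.5367,.2074,.0965,95.7)"
```

```text
time: 10.57
position: [0.5361, 0.2078, 0.1047]
tool_rot: [0.671, 0.742, -0.0, -0.0]
ft_force: [-0.1, -0.1, -4.5]
grip_width: 0.0197
grip_force: 50.0
t 10.57 pos [0.5361 0.2078 0.1047] ang 95.75 tilt 0.01 F [-0.1 -0.1 -4.5] M [-0.02 -0.1  -0.04] w 0.0197 | go [-0.0015  0.0019  0.0275] 0.0001
```

```bash
python3 -m handwheel '[[0,0,0.003,0],[0,0,0.006,0],[0,0,0.009,0],[0,0,0.012,0],[0,0,0.012,0],[0,0,0.012,0]]'
python3 -c "from h import *; go(.5367,.2074,.0965,95.7)"
```

```text
time: 11.07
position: [0.5361, 0.2078, 0.1012]
tool_rot: [0.671, 0.742, -0.0, -0.0]
ft_force: [0.3, 0.0, -4.9]
grip_width: 0.0196
grip_force: 50.0
t 11.07 pos [0.5361 0.2078 0.1012] ang 95.75 tilt 0.01 F [ 0.3  0.  -4.9] M [ 0.   -0.08 -0.04] w 0.0196 | go [-0.0016  0.0018  0.0156] 0.0001
```

In the sockets with no side force. Lower the last 4 mm gently.

```bash
python3 -m handwheel '[[0,0,0.003,0],[0,0,0.006,0],[0,0,0.009,0],[0,0,0.011,0],[0,0,0.012,0],[0,0,0.012,0]]'
python3 -c "from h import *; go(.5367,.2074,.0965,95.7)"
```

```text
time: 11.57
position: [0.5361, 0.2078, 0.0975]
tool_rot: [0.671, 0.742, -0.0, -0.0]
ft_force: [-0.1, -0.5, -4.2]
grip_width: 0.0198
grip_force: 50.0
t 11.57 pos [0.5361 0.2078 0.0975] ang 95.75 tilt 0.02 F [-0.1 -0.5 -4.2] M [-0.03 -0.11  0.  ] w 0.0198 | go [-0.0015  0.002   0.0034] 0.0001
```

```bash
python3 -m handwheel '[[0,0,0.001,0],[0,0,0.002,0],[0,0,0.003,0],[0,0,0.003,0],[0,0,0.003,0]]'
python3 -c "from h import *; go(.5367,.2074,.0965,95.7)"
```

```text
time: 11.98
position: [0.5363, 0.2079, 0.0969]
tool_rot: [0.671, 0.742, 0.0, 0.0]
ft_force: [0.8, -0.6, -2.9]
grip_width: 0.0197
grip_force: 50.0
t 11.98 pos [0.5363 0.2079 0.0969] ang 95.75 tilt 0.02 F [ 0.8 -0.6 -2.9] M [ 0.02 -0.04  0.04] w 0.0197 | go [-0.0017  0.0012  0.0014] 0.0001
```

Contact begins at 96.9 mm, right at the home height. Let go.

```bash
python3 -m handwheel '[[0,0,0.001,0],[0,0,0.001,0],[0,0,0.001,0]]'
python3 -m handwheel '[[0,0,0,0],[0,0,0,0],[0,0,0,0],[0,0,0,0],[0,0,0,0],[0,0,0,0],[0,0,0,0],[0,0,0,0],[0,0,0,0],[0,0,0,0]]' 85
python3 -c "from h import *; go(.5363,.2079,.22,95.7)"
```

```text
time: 12.23
position: [0.5363, 0.2078, 0.0969]
tool_rot: [0.671, 0.742, 0.0, 0.0]
ft_force: [-0.7, -0.1, -0.4]
grip_width: 0.0196
grip_force: 50.0
time: 13.07
position: [0.5362, 0.2078, 0.0964]
tool_rot: [0.671, 0.742, 0.0, -0.0]
ft_force: [0.8, -0.3, 0.6]
grip_width: 0.0721
grip_force: 0.0
t 13.07 pos [0.5362 0.2078 0.0964] ang 95.75 tilt 0.0 F [ 0.8 -0.3  0.6] M [ 0.03 -0.04  0.05] w 0.0721 | go [ 2.000e-04  4.000e-04 -4.119e-01] 0.0001
```

```bash
python3 -m handwheel '[[0,0,-0.02,0],[0,0,-0.06,0],[0,0,-0.12,0],[0,0,-0.2,0],[0,0,-0.3,0],[0,0,-0.4,0],[0,0,-0.45,0],[0,0,-0.45,0],[0,0,-0.45,0],[-0.2,0,-0.45,0],[-0.3,0,-0.45,0],[-0.4,0,-0.45,0],[-0.5,0,-0.45,0],[-0.6,0,-0.45,0],[-0.6,0,-0.45,0],[-0.6,0,-0.45,0]]'
python3 - <<'E'
from h import *
go(.5,.2,.2)
a=vision.camera("side")["frame"]; b=vision.camera("wrist")["frame"]
cv2.imwrite("pics/end.png",np.hstack([cv2.resize(a[200:384,100:340],(520,399),interpolation=cv2.INTER_CUBIC),cv2.resize(b,(280,210)).repeat(1,0) if 0 else cv2.copyMakeBorder(cv2.resize(b,(280,210)),0,189,0,0,0)])[:,:,::-1])
E
```

```text
time: 14.4
position: [0.5532, 0.0273, 0.2296]
tool_rot: [0.672, 0.741, -0.001, -0.002]
ft_force: [0.0, 0.8, 0.3]
grip_width: 0.0745
grip_force: 0.0
t 14.4 pos [0.5532 0.0273 0.2296] ang 95.55 tilt 0.22 F [0.  0.8 0.3] M [ 0.01 -0.08 -0.03] w 0.0745 | go [ 0.5899 -0.1206  0.0999] 0
```

View pics/end.png

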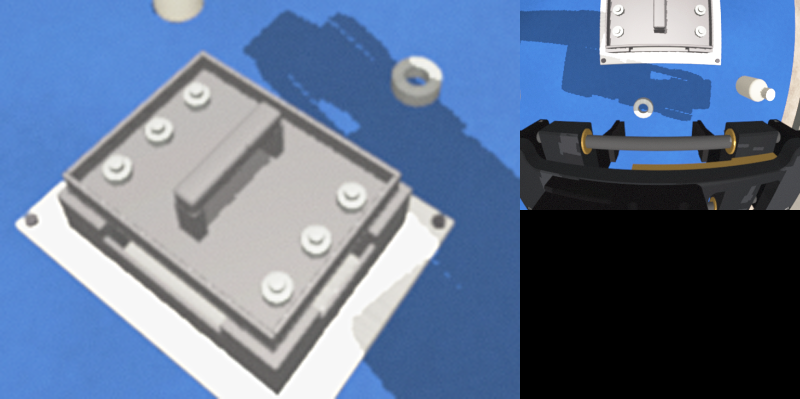

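The side view shows the tray seated flush on all four blocks (near corner at about (275,360)), level, with the ring and bottle untouched and the gripper clear.

```bash
python3 -c "from rig import job; print(job.hand_in())"
```

```text
the job is handed in; nothing more can be done
None
```

The loose tray is stacked on the lower tray and released, and the job is handed in. It went in without side force and sits fully home and level by the wrist readings and the last picture, but no verdict came back.

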